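# Shift the lapping machine's H-gate lever to third speed

### The job

The gear lever of the bench lapping machine stands in first speed, the near left slot of its H-gate. Push it with the fingertips, without gripping it, through the neutral channel into third speed, the slot beside the marker plate with three pips, until it is fully home; do not let it drop into second or fourth speed on the way, and do not force it. Then take the hand away, leaving the carrier on its spindle and the small things round the machine where they are.

Things in the scene. Friction and masses are not known exactly. Their poses are not given: they have to be found in the camera images.
- lapper: bench lapping machine, fixed, 170 mm deep (x), 300 mm wide (y), turned up to 0.35 rad; origin at the centre of its underside on the bench, x axis to its far side, y to its left, front towards the robot. Right part: grey gearbox with a steel gate plate 108 x 108 mm on top, upper face 100 mm above the bench. Left part: lower spindle deck with the sample carrier
- gate_centre (a point): centre of the H-shaped cut-out, in the gate plate's upper face, at (0, -83, 100) mm in the machine's frame. A neutral channel runs through it along the machine's y; four slots leave its ends, 40 mm apart in y, towards the near (-x) and far (+x) side, each ending 31.5 mm from this point. All 15 mm wide, inner corners rounded 4 mm; the lever's shaft is 10 mm thick
- slot_near_left (a point): middle of the near left slot (first speed, where the lever starts; beside it is a fixed marker plate with one pip), 22 mm from the gate centre towards the robot and 20 mm to the left, in the plate's upper face
- slot_near_right (a point): middle of the near right slot, 22 mm near and 20 mm right of the gate centre
- slot_far_left (a point): middle of the far left slot, 22 mm beyond and 20 mm left of the gate centre (second speed, fixed marker plate with two pips)
- slot_far_right (a point): middle of the far right slot, 22 mm beyond and 20 mm right of the gate centre
- marker_plate_3: white marker plate 30 x 12 x 1.5 mm with a row of THREE dark pips 6 mm across, fixed on the gate plate 19 mm outboard of (left or right beside) the slot it names; it marks third speed, the goal. It sits at the far right or the near right slot, differently each time. Origin at the centre of its underside
- marker_plate_4: the same kind of plate, 39 x 12 mm, with four pips (fourth speed), beside the other right-hand slot
- knob (a point): centre of the black ball knob, 34 mm in diameter, on the lever's top. Lever upright in neutral: 83 mm above the gate plate, straight over the gate centre. Fully home in a slot: about 51 mm near or far and 41 mm left or right of the gate centre in the machine's frame, 68 mm above the plate. Nothing else stands higher than 10 mm above the gate plate near it
- lever: the gear lever, steel shaft and ball knob; origin at its pivot 72 mm below the gate centre, z axis along the shaft; the knob's centre is 155 mm along it
- selector_shift (a joint): tilt of the lever along the slots, rad: 0 neutral, positive away from the robot (machine +x), -0.35 and +0.35 at the slot ends. A sprung ball holds it in neutral (within about 0.04) and in the slots (beyond about 0.27): about 3.5 N at the knob push it past the catch, and it then runs on by itself by up to about 0.1 rad
- selector_cross (a joint): tilt of the lever across, along the neutral channel, rad: positive to the machine's left, about +0.27 in the left slots and -0.27 in the right slots; stays where it is left, about 1.5 N at the knob moves it; the channel's ends stop it (about 0.30) in line with the slots
- carrier: white five-pocket sample carrier, disc 160 mm in diameter, loose on the spindle, its centre 155 mm left of the gate centre, its top 108 mm above the bench
- felt_marker: felt marker, 134 mm, loose on the bench in front of the machine
- beaker: plastic beaker, 49 mm wide and 88 mm high, loose, left of the machine
- collar: metal collar, ring of 58 mm, 14 mm high, loose, right of the machine
- hex_key: small L-shaped hex key, loose on the bench in front of the gearbox
- tape_roll: roll of masking tape, 100 mm, loose on the bench, behind on the left

How it is judged:
By the outcome, as a careful person would: the job done as asked, in the order asked, and still so for the second after the job is handed in, with the robot touching nothing.
It also fails if it takes over 46 s, if anything falls off the work surface, if the arm or the gripper's body presses on something with over 40 N, if the wrist force passes 120 N, or if a joint passes its speed limit or range.

### The arm

A 6-joint arm with a two-finger parallel gripper is mounted at the origin on a cart in front of the work surface, level with it; the furniture and walls round the work are solid. World frame = base frame: x ahead of the robot, y to its left, z up, the work surface at z = 0. Lengths are in m, angles in rad, forces in N, time in s.
With the tool pointing down it reaches from about 0.35 to 0.85 m from the base axis. Payload 8.1 kg.
Tool frame: the origin (TCP) lies at the centre of the arm's flange, where the gripper is bolted on; the fingertips stand 186 mm ahead of it and the grasp point (between the pads) lies 167 mm ahead of it (robot.grasp_offset is the distance from the TCP to the grasp point, in m); z points along the fingers, y is the line along which they close (so a half turn about z gives the same grasp; the last joint's range is limited). The gripper opens to 93 mm and grips with 3 to 60 N. Pads are 15 mm wide; open, the fingers measure 128 mm over their backs; the gripper's body (75 mm by 188 mm) begins 65 mm behind the grasp point.
Start: joints at [-1.413, 0.13, 1.488, -0, 1.523, -0.085], TCP at [0.144, -0.582, 0.405] pointing down, gripper open.
Joint ranges: [-2.96, 2.96], [-0.89, 2.26], [0.02, 2.5], [-1.34, 4.48], [0, 2.73], [-2.66, 2.66]. Speed limits (rad/s): [2.39, 2.39, 2.79, 3.14, 3.14, 3.14].

### API

Orientations are given as a rotation vector (axis times angle).
In Python, from plant import robot gives the robot as it stands.
- The arm moves only by the tool drive_tool, never from a script. Its argument "moves" is one flat list of numbers, 7 for each row, row after row: the finger opening in mm, from 0 to 93, then the shift along the tool's x, y, z in mm, then the turn, a rotation vector about the tool's x, y, z in degrees. A call has 1 to 8 rows; each row shifts and turns the commanded pose from where the row before left it, along the tool's axes as they then stand; what a row does not reach is not made up. A row lasts 1/10 s, in which the tool goes at most 50 mm and 8.59 degrees, less where a joint would pass 70% of its speed; a pose out of reach is approached as far as the arm can. A call is refused whole if a number of a shift passes 50 or a number of a turn 8.59, either way. A call with a gripper value outside its range is refused whole. The fingers move at their own pace and stop on an object; "grip_force" is the grip in N (left out, the last holds). Time passes only in rows, so rows that do not move let the fingers close. It gives the time, the measured TCP pose, the force, the opening and the grip force at its end, in the units of the state.
- robot.read_state(): the state, without advancing time (a new reading comes with each control period).
- robot.read_camera(name): name is "side" or "top"; returns a dict with "color" (400x640x3 uint8, red, green, blue), "depth" (400x640 float32, m along the optical axis (not along the pixel's ray), 0 where there is no reading), "mtx" (3x3 intrinsics, pixels), "R" (3x3) and "t" (3): a world point X has camera coordinates R X + t. Camera axes: x right, y down, z forward; pixel columns grow to the right and rows downward; lengths in m; the calibration is good to about 2 mm. A picture is of the moment at which its call begins.
- robot.close_job(): hands the job in; it is judged then, once.
The state is a dict: "t": time; "q": joint angles; "dq": joint speeds; "joint_torque": joint torques, N m; "tool_pos": TCP position; "orientation": TCP orientation; "force": force on the tool from outside, world axes, zero at the start; "wrist_torque": the same for the moment, N m; "opening": finger opening in m; "gripper_force": force on a finger pad.
Only numpy, scipy, OpenCV 4.12 (cv2) and the standard library are available. Lean on these libraries where they do the work, as an engineer would, in place of code of your own. Each camera call takes 0.05 s, during which the arm holds its last target. There are 200 camera calls.

## Working session

There is one attempt and no reset: what is moved stays moved. The work goes in short steps, Python scripts to look and compute and a tool call to move; the robot and the scene stay as the last step left them, time stands still between calls to the robot, and variables do not carry over. Pictures are saved under pics/ and viewed, at most 12 in all, crops included, and the job is handed in when it is done.

Besides the shell and the picture viewer there is one more tool, called by a JSON object that holds its "name" and its "arguments", one argument or row to a line. drive_tool: Moves the arm, as the interface text tells. Its arguments: {"type":"object","properties":{"moves":{"type":"array","items":{"type":"number"}},"grip_force":{"type":"number"}},"required":["moves"]}

```bash
mkdir -p pics
python3 - <<'E'
from plant import robot
import cv2,numpy as np
for n in("top","side"):
    c=robot.read_camera(n); cv2.imwrite(f"pics/{n}0.png",c["color"][:,:,::-1]); np.savez(f"{n}0.npz",**c)
    print(n,c["mtx"].tolist(),c["R"].round(3).tolist(),c["t"].round(3).tolist())
s=robot.read_state();print(s["t"],s["tool_pos"],s["orientation"],s["force"])
E
```

```text
top [[410.58850557933675, 0.0, 317.0670634489229], [0.0, 410.58850557933675, 196.30262954124655], [0.0, 0.0, 1.0]] [[0.133, -0.991, 0.004], [-0.969, -0.13, -0.211], [0.209, 0.025, -0.978]] [0.061, 0.557, 0.875]
side [[370.7045594268831, 0.0, 323.0687856571151], [0.0, 370.7045594268831, 198.62996057088964], [0.0, 0.0, 1.0]] [[0.99, -0.136, 0.023], [-0.058, -0.561, -0.826], [0.125, 0.817, -0.564]] [-0.515, 0.201, 0.768]
0.1 [ 0.14423744 -0.58219251  0.40379121] [-3.11679140e+00 -3.80210838e-01  9.79908859e-05] [ 0.04317767  0.87969631 -0.01555432]
```

View pics/top0.png

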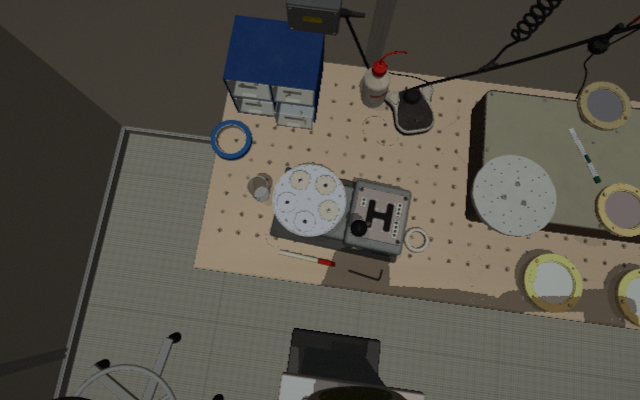

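View pics/side0.png

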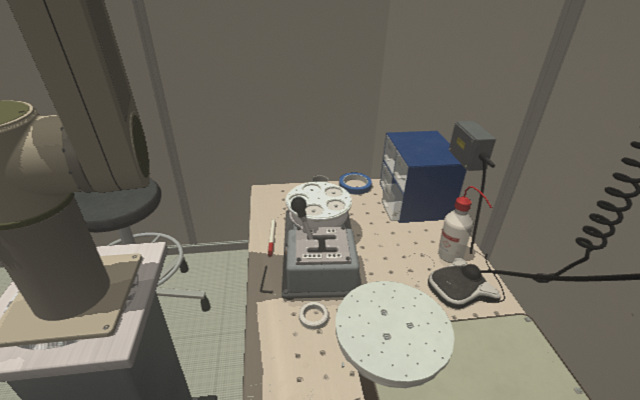

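Top view: gearbox with the H-gate at about (380,216), knob at (358,228), marker plates on the right at about x=400. The side view shows the gate at (322,243) and the knob at (299,205). I'll zoom in on the pips.

Run:
```python
import cv2,numpy as np
a=cv2.imread("pics/top0.png")[175:260,335:420]; b=cv2.imread("pics/side0.png")[190:300,275:365]
a=cv2.resize(a,(400,400),interpolation=cv2.INTER_CUBIC);b=cv2.resize(b,(400,489),interpolation=cv2.INTER_CUBIC)
o=np.zeros((489,800,3),np.uint8);o[:400,:400]=a;o[:,400:]=b;cv2.imwrite("pics/z0.png",o)
```

```text
(no output)
```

View pics/z0.png

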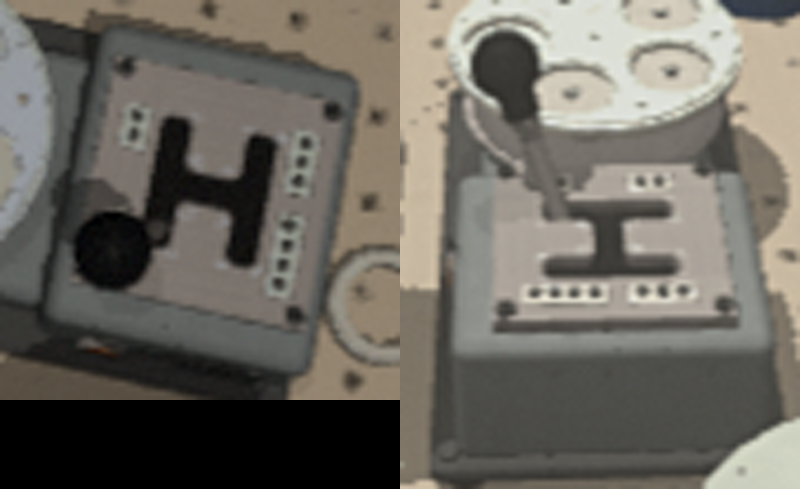

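Third speed is the far right slot: three pips far right, four near right. Next I'll fit the H-gate pose from both cameras.

```bash
cat > h.py <<'E'
import cv2,numpy as np
from scipy.optimize import minimize
def rect(c,x0,y0,n,z,s=0.0005):  # image px (u,v)-> world x=x0+v*s, y=y0+u*s
    A=np.array([[0,s,x0],[s,0,y0],[0,0,0]],float);A[2,2]=z
    # world = [s*v+x0, s*u+y0, z]
    M=c["mtx"]@(c["R"]@A+np.outer(c["t"],[0,0,1]))
    return cv2.warpPerspective(c["color"],np.linalg.inv(M),(n,n),flags=cv2.INTER_LINEAR)
def px2w(c,u,v,z):
    d=c["R"].T@np.linalg.solve(c["mtx"],[u,v,1]);o=-c["R"].T@c["t"];return o+d*(z-o[2])/d[2]
def knob(c,g,yaw,box=0.12):
    """knob centre: median depth surface point along the ray of the dark ball, pushed in by radius"""
    pass
E
python3 - <<'E'
from h import *
C={n:dict(np.load(f"{n}0.npz")) for n in("top","side")}
g0=px2w(C["top"],380,216,.1);print(g0, px2w(C["side"],322,243,.1))
s=.0005;n=240;x0,y0=g0[0]-.06,g0[1]-.06
Rs={k:cv2.GaussianBlur(rect(c,x0,y0,n,.1).mean(2),(0,0),2) for k,c in C.items()}
v,u=np.mgrid[:n,:n];X=x0+v*s;Y=y0+u*s
def H(p):
    c,sn=np.cos(p[2]),np.sin(p[2]);a=(X-p[0])*c+(Y-p[1])*sn;b=-(X-p[0])*sn+(Y-p[1])*c
    arm=np.maximum(abs(abs(b)-.02)-.0075,abs(a)-.0315);ch=np.maximum(abs(a)-.0075,abs(b)-.0275)
    d=np.minimum(arm,ch);w=(abs(a)<.040)&(abs(b)<.031)&~((a<-.005)&(b>.005))
    return np.clip(d/.002,-1,1),w
def f(p,I):
    m,w=H(p);return -np.corrcoef(m[w],I[w])[0,1]
for k,I in Rs.items():
    best=min((minimize(f,[g0[0],g0[1],y],(I,),method="Nelder-Mead",options=dict(initial_simplex=[[g0[0],g0[1],y],[g0[0]+.008,g0[1],y],[g0[0],g0[1]+.008,y],[g0[0],g0[1],y+.1]])) for y in(-.3,-.15,0,.15,.3)),key=lambda r:r.fun)
    x,y,t=best.x;print(k,best.x,best.fun)
    kn=np.array([x,y])+np.array([[np.cos(t),-np.sin(t)],[np.sin(t),np.cos(t)]])@[-.051,.041]
    c=C[k];p=c["mtx"]@(c["R"]@[*kn,.168]+c["t"]);p=p[:2]/p[2];print("knob",kn,p,c["depth"][int(p[1]),int(p[0])],(c["R"]@[*kn,.168]+c["t"])[2])
E
```

```text
[ 0.51058348 -0.00614527  0.1       ] [ 0.51461396 -0.00650447  0.1       ]
top [ 0.5120476  -0.00349605 -0.08094316] -0.9791942150750117
knob [0.46452963 0.04149331] [358.89055924 230.03312908] 0.79490536 0.8091742152582666
side [ 0.51328262 -0.00658828 -0.07686649] -0.9666046006240004
knob [0.46558163 0.03820699] [296.18612555 205.35072567] 0.74967253 0.7626188951331119
```

{"name": "drive_tool", "arguments": {
  "moves": [0, 0, 0, 0, 0, 0, 6, 0, 0, 0, 0, 0, 0, 6, 0, 0, 0, 0, 0, 0, 6.5, 0, 30, -35, 0, 0, 0, 0, 0, 30, -35, 0, 0, 0, 0, 0, 30, -35, 0, 0, 0, 0, 0, 30, -35, 0, 0, 0, 0, 0, 30, -35, 0, 0, 0, 0]
}}

```text
t: 0.9
tool_pos: [0.3087, -0.4184, 0.4043]
orientation: [-3.139, 0.126, 0.0]
force: [0.4, -1.0, 0.4]
opening: 0.0336
gripper_force: 0.0
```

{"name": "drive_tool", "arguments": {
  "moves": [0, 10, -45, 0, 0, 0, 0, 0, 10, -45, 0, 0, 0, 0, 0, 10, -45, 0, 0, 0, 0, 0, 10, -45, 0, 0, 0, 0, 0, 0, -45, 0, 0, 0, 0, 0, 0, -45, 0, 0, 0, 0, 0, 0, -45, 0, 0, 0, 0, 0, 0, -45, 0, 0, 0, 0]
}}

```text
t: 1.7
tool_pos: [0.376, -0.0626, 0.4045]
orientation: [-3.139, 0.126, -0.0]
force: [0.8, -0.0, 1.2]
opening: 0.0005
gripper_force: 0.0
```

```bash
cat >> h.py <<'E'
G=np.array([.5127,-.005]);YAW=-.079
MX=np.array([np.cos(YAW),np.sin(YAW)]);MY=np.array([-MX[1],MX[0]])
def mach(p): d=np.asarray(p)[:2]-G;return np.r_[d@MX,d@MY]*1000
def knobs(robot,guess,name=None):
    """dark ball seen by both cameras near guess (a,b,z mm) -> triangulated centre in machine mm"""
    gw=np.r_[G+MX*guess[0]/1e3+MY*guess[1]/1e3,.1+guess[2]/1e3];L=[]
    for n in("top","side"):
        c=robot.read_camera(n)
        if name: cv2.imwrite(f"pics/{name}_{n}.png",c["color"][:,:,::-1])
        p=c["R"]@gw+c["t"];u=c["mtx"]@p;u=u[:2]/u[2];r=.017*c["mtx"][0,0]/p[2]
        m=c["color"].max(2)<50;yy,xx=np.mgrid[:400,:640]
        k=cv2.getStructuringElement(cv2.MORPH_ELLIPSE,(9,9))
        m=cv2.morphologyEx(m.astype(np.uint8),cv2.MORPH_OPEN,k)
        N,lab,st,ce=cv2.connectedComponentsWithStats(m)
        L0=[(np.hypot(*(ce[i]-u)),st[i,4],ce[i]) for i in range(1,N)]
        b=min(L0,key=lambda t:t[0]) if L0 else None;print(n,"pred",u.round(1),"blob",b,"area exp",round(np.pi*r*r))
        if b and b[0]<25: L.append((c,b[2]))
    if len(L)==2:
        P=[c["mtx"]@np.c_[c["R"],c["t"]] for c,_ in L]
        X=cv2.triangulatePoints(P[0],P[1],L[0][1],L[1][1]).ravel();X=X[:3]/X[3]
        print("knob a,b,z",mach(X).round(1),round(1000*(X[2]-.1),1))
def tool(robot):
    s=robot.read_state();print("t",s["t"],"tcp a,b",mach(s["tool_pos"]).round(1),"tip z over plate",round(1000*(s["tool_pos"][2]-.286),1),"F",s["force"].round(2),"rv",s["orientation"].round(3),"op",s["opening"])
E
python3 - <<'E'
from h import *;from plant import robot
tool(robot);knobs(robot,(-51,41,68),"a");tool(robot)
E
```

```text
t 1.7 tcp a,b [-131.7  -68.2] tip z over plate 118.5 F [ 0.85 -0.02  1.2 ] rv [-3.139  0.126 -0.   ] op 0.0005219612975363875
top pred [359.7 229.9] blob (np.float64(2.486025979135892), np.int32(270), array([359.21111111, 227.42592593])) area exp 234
side pred [295.9 204.9] blob (np.float64(57.04813231701749), np.int32(57), array([262., 159.])) area exp 214
t 1.8 tcp a,b [-131.5  -65.5] tip z over plate 118.5 F [ 0.15 -0.58 -0.17] rv [-3.138  0.115 -0.   ] op 0.0004968116488486129
```

Run:
```python
import cv2
a=cv2.imread("pics/a_side.png")[150:290,220:380];print(a[40:70:5,66:90:4].max(2))
cv2.imwrite("pics/a_z.png",cv2.resize(a,None,fx=4,fy=4))
```

```text
[[208 214 229 229 226 229]
 [215 226 131 198 159 198]
 [219 233  51  60  54 206]
 [172 199  57  59  57 116]
 [164 162  62  55  56 226]
 [ 97 172 125  73  54 180]]
```

View pics/a_z.png

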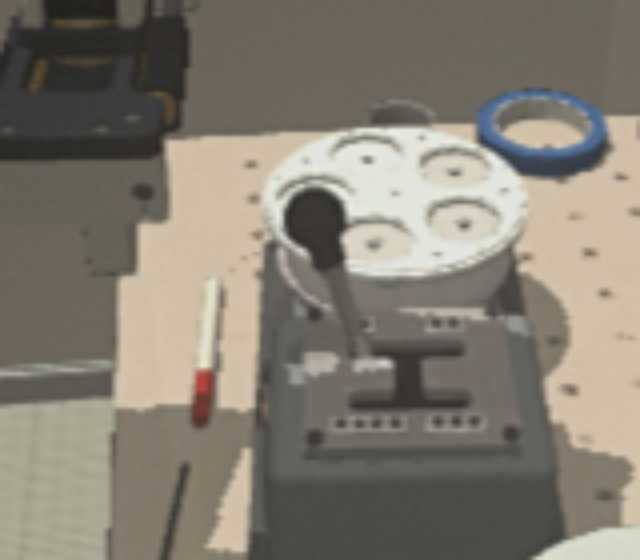

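```bash
sed -i 's/max(2)<50/max(2)<78/' h.py
python3 - <<'E'
from h import *;from plant import robot
knobs(robot,(-48,41,68))
E
```

```text
top pred [360.  228.4] blob (np.float64(24.45124693563932), np.int32(3591), array([372.20439989, 249.57504873])) area exp 233
side pred [297.3 204.9] blob (np.float64(1.1404695242502236), np.int32(177), array([298.48022599, 204.99435028])) area exp 214
knob a,b,z [-67.4  12.7] 84.4
```

{"name": "drive_tool", "arguments": {
  "moves": [0, 5, -40, 5, 0, 0, 0, 0, 5, -40, 5, 0, 0, 0, 0, 10, -27, 10, 0, 0, 0, 0, 10, 0, 25, 0, 0, 0, 0, 5, 0, 20, 0, 0, 0, 0, 0, 0, 3, 0, 0, 0]
}}

```text
t: 2.5
tool_pos: [0.4195, 0.0382, 0.3338]
orientation: [3.138, -0.129, -0.008]
force: [0.7, -0.4, -0.7]
opening: 0.0006
gripper_force: 0.0
```

Run:
```python
from h import *;from plant import robot
tool(robot);knobs(robot,(-48,41,68),"b")
tool(robot)
import cv2
a=cv2.imread("pics/b_side.png")[130:290,200:380]; b=cv2.imread("pics/b_top.png")[150:290,290:430]
a=cv2.resize(a,(400,356));b=cv2.resize(b,(356,356));cv2.imwrite("pics/b_z.png",np.hstack([a,b]))
```

```text
t 2.5 tcp a,b [-96.3  35.7] tip z over plate 47.8 F [ 0.68 -0.42 -0.71] rv [ 3.138 -0.129 -0.008] op 0.0006119177437063264
top pred [360.  228.4] blob (np.float64(43.962161844588536), np.int32(810), array([318.18518519, 241.90493827])) area exp 233
side pred [297.3 204.9] blob (np.float64(1.0079329760103848), np.int32(184), array([298.35326087, 204.82608696])) area exp 214
t 2.6 tcp a,b [-96.   35.9] tip z over plate 50.2 F [-0.34  0.61 -0.12] rv [ 3.139 -0.129 -0.004] op 0.0007475515825132964
```

View pics/b_z.png

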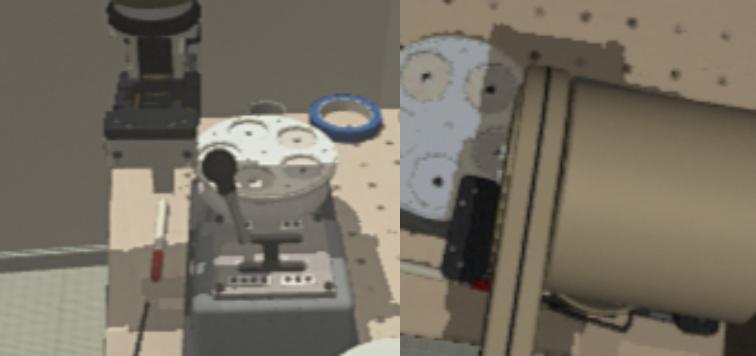

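```bash
cat >> h.py <<'E'
from scipy.optimize import least_squares
def lever(robot,s0,c0,name=None):
    c=robot.read_camera("side")
    if name: cv2.imwrite(f"pics/{name}.png",c["color"][:,:,::-1])
    def K(q):
        s,k=q;return 155*np.array([np.sin(s)*np.cos(k),np.sin(k),np.cos(s)*np.cos(k)])-[0,0,72]
    def proj(q):
        a=K(q)/1e3;p=c["mtx"]@(c["R"]@np.r_[G+MX*a[0]+MY*a[1],.1+a[2]]+c["t"]);return p[:2]/p[2]
    u0=proj((s0,c0))
    m=(c["color"].max(2)<78).astype(np.uint8)
    m=cv2.morphologyEx(m,cv2.MORPH_OPEN,cv2.getStructuringElement(cv2.MORPH_ELLIPSE,(9,9)))
    N,lab,st,ce=cv2.connectedComponentsWithStats(m)
    L=sorted([(round(float(np.hypot(*(ce[i]-u0))),1),int(st[i,4]),ce[i].round(1)) for i in range(1,N)],key=lambda t:t[0])[:2]
    q=least_squares(lambda q:proj(q)-L[0][2],[s0,c0]).x
    print("blobs",L,"shift,cross",q.round(3),"knob",K(q).round(1))
E
python3 - <<'E'
from h import *;from plant import robot
lever(robot,-.33,.27)
E
```

```text
blobs [(1.3, 184, array([298.4, 204.8])), (38.9, 962, array([268.6, 177.8]))] shift,cross [-0.309  0.235] knob [-45.8  36.1  71.6]
```

{"name": "drive_tool", "arguments": {
  "moves": [0, 9, -4, 0, 0, 0, 0, 0, 7, 0, 0, 0, 0, 0, 0, 5, 0, 0, 0, 0, 0, 0, 5, 0, 0, 0, 0, 0, 0, 5, 0, 0, 0, 0, 0, 0, 5, 0, 0, 0, 0, 0]
}}

```text
t: 3.25
tool_pos: [0.4564, 0.0406, 0.3369]
orientation: [-3.139, 0.126, 0.0]
force: [-2.5, 1.4, 2.3]
opening: 0.0002
gripper_force: 1.5
```

Run:
```python
from h import *;from plant import robot
tool(robot);lever(robot,-.25,.27)
```

```text
t 3.25 tcp a,b [-59.7  41. ] tip z over plate 50.9 F [-2.51  1.36  2.32] rv [-3.139  0.126  0.   ] op 0.00021298943211199182
blobs [(6.4, 118, array([305.1, 208.8])), (29.8, 891, array([289.9, 175.9]))] shift,cross [-0.212  0.074] knob [-32.5  11.4  79.1]
```

{"name": "drive_tool", "arguments": {
  "moves": [0, 4, 0, 0, 0, 0, 0, 0, 4, 0, 0, 0, 0, 0, 0, 4, 0, 0, 0, 0, 0, 0, 0, 0, 0, 0, 0, 0]
}}

```text
t: 3.7
tool_pos: [0.4683, 0.0398, 0.3367]
orientation: [-3.139, 0.125, 0.001]
force: [-1.8, 0.3, 1.9]
opening: 0.0006
gripper_force: 0.9
```

Run:
```python
from h import *;from plant import robot
tool(robot);lever(robot,-.12,.27,"c")
import cv2
a=cv2.imread("pics/c.png")[150:270,240:380];cv2.imwrite("pics/c_z.png",cv2.resize(a,None,fx=4,fy=4))
```

```text
t 3.7 tcp a,b [-47.8  41.1] tip z over plate 50.7 F [-1.79  0.33  1.9 ] rv [-3.139e+00  1.250e-01  1.000e-03] op 0.000607852180384718
blobs [(5.3, 73, array([310.4, 206.4])), (30.0, 839, array([297.1, 175.2]))] shift,cross [-0.142  0.113] knob [-21.8  17.5  80.5]
```

View pics/c_z.png

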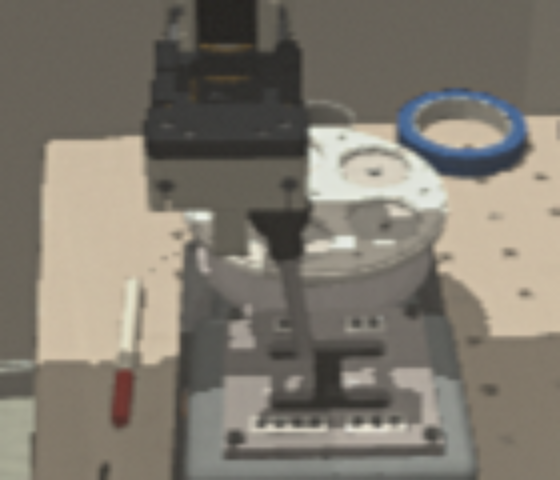

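{"name": "drive_tool", "arguments": {
  "moves": [0, 4, 0, 0, 0, 0, 0, 0, 4, 0, 0, 0, 0, 0, 0, 4, 0, 0, 0, 0, 0, 0, 2, 0, 0, 0, 0, 0, 0, 0, 0, 0, 0, 0, 0]
}}

```text
t: 4.25
tool_pos: [0.4824, 0.0384, 0.3367]
orientation: [3.139, -0.126, 0.001]
force: [-0.2, -0.1, 0.3]
opening: 0.0009
gripper_force: 0.0
```

Run:
```python
from h import *;from plant import robot
tool(robot);lever(robot,-.05,.27,"d")
import cv2
a=cv2.imread("pics/d.png")[150:270,240:380];cv2.imwrite("pics/d_z.png",cv2.resize(a,None,fx=4,fy=4))
```

```text
t 4.25 tcp a,b [-33.6  40.9] tip z over plate 50.7 F [-0.24 -0.09  0.34] rv [ 3.139e+00 -1.260e-01  1.000e-03] op 0.0008565255994781027
blobs [(5.5, 73, array([317.4, 206.4])), (29.4, 783, array([304.1, 174.4]))] shift,cross [-0.052  0.096] knob [-8.  14.8 82.1]
```

View pics/d_z.png

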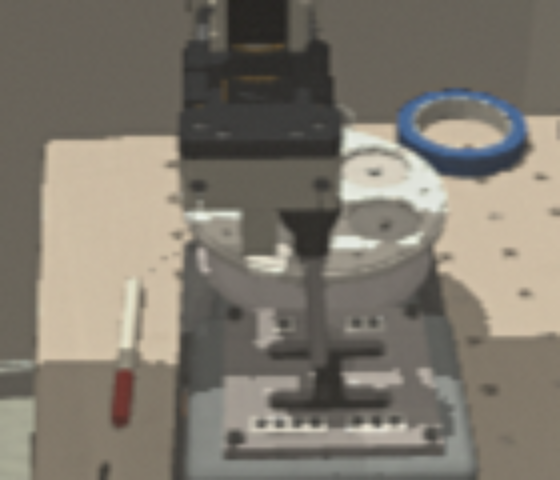

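{"name": "drive_tool", "arguments": {
  "moves": [0, -20, 0, 0, 0, 0, 0, 0, -25, 0, 0, 0, 0, 0, 0, -15, -30, 0, 0, 0, 0, 0, 0, 0, 0, 0, 0, 0]
}}

```text
t: 4.7
tool_pos: [0.4234, 0.075, 0.3367]
orientation: [-3.138, 0.124, 0.0]
force: [-0.7, -0.7, 0.1]
opening: 0.0005
gripper_force: 0.0
```

Run:
```python
from h import *;from plant import robot
tool(robot);lever(robot,-.03,.27,"e")
import cv2
a=cv2.imread("pics/e.png")[150:270,240:380];cv2.imwrite("pics/e_z.png",cv2.resize(a,None,fx=4,fy=4))
```

```text
t 4.7 tcp a,b [-95.3  72.7] tip z over plate 50.7 F [-0.65 -0.71  0.11] rv [-3.138  0.124  0.   ] op 0.00048771838834573284
blobs [(2.0, 199, array([317., 202.])), (65.0, 1222, array([270.8, 156.7]))] shift,cross [-0.052  0.227] knob [-7.9 34.8 78.8]
```

View pics/e_z.png

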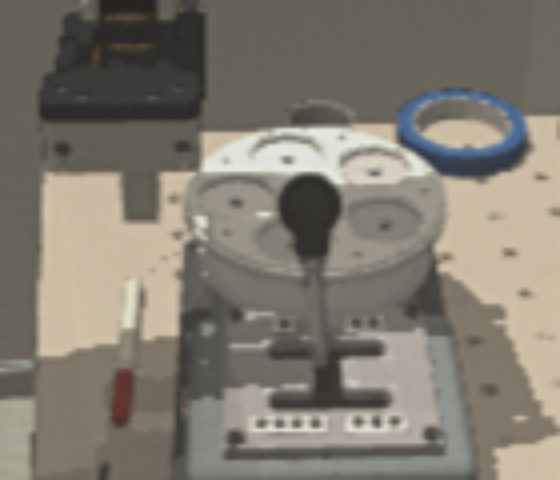

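{"name": "drive_tool", "arguments": {
  "moves": [0, 10, 30, 0, 0, 0, 0, 0, 25, 0, 0, 0, 0, 0, 0, 20, 0, 0, 0, 0, 0, 0, 5, 0, 0, 0, 0, 0, 0, 3, 0, 0, 0, 0, 0, 0, 2, 0, 0, 0, 0, 0, 0, 0, 0, 0, 0, 0, 0]
}}

```text
t: 5.45
tool_pos: [0.4867, 0.0382, 0.3366]
orientation: [3.139, -0.125, -0.001]
force: [0.2, -1.1, -0.8]
opening: 0.0009
gripper_force: 0.1
```

Run:
```python
from h import *;from plant import robot
tool(robot);lever(robot,-.03,.27)
```

```text
t 5.45 tcp a,b [-29.3  41. ] tip z over plate 50.6 F [ 0.15 -1.14 -0.82] rv [ 3.139e+00 -1.250e-01 -1.000e-03] op 0.0008507253901050196
blobs [(7.0, 99, array([318.8, 207.8])), (27.9, 894, array([306.1, 175.8]))] shift,cross [-0.035  0.06 ] knob [-5.5  9.3 82.6]
```

{"name": "drive_tool", "arguments": {
  "moves": [0, -20, 0, 0, 0, 0, 0, 0, -25, -10, 0, 0, 0, 0, 0, -15, -30, 0, 0, 0, 0, 0, 0, 0, 0, 0, 0, 0]
}}

```text
t: 5.9
tool_pos: [0.4288, 0.0849, 0.3368]
orientation: [-3.138, 0.122, -0.0]
force: [0.9, -0.3, 0.6]
opening: 0.0004
gripper_force: 0.0
```

Run:
```python
from h import *;from plant import robot
tool(robot);lever(robot,-.03,.27,"f")
import cv2
a=cv2.imread("pics/f.png")[150:270,240:380];cv2.imwrite("pics/f_z.png",cv2.resize(a,None,fx=4,fy=4))
```

```text
t 5.9 tcp a,b [-90.7  83. ] tip z over plate 50.8 F [ 0.85 -0.27  0.64] rv [-3.138  0.122 -0.   ] op 0.0004126365543473598
blobs [(1.8, 219, array([318.8, 202.6])), (58.8, 761, array([273. , 163.4]))] shift,cross [-0.029  0.203] knob [-4.4 31.3 79.7]
```

View pics/f_z.png

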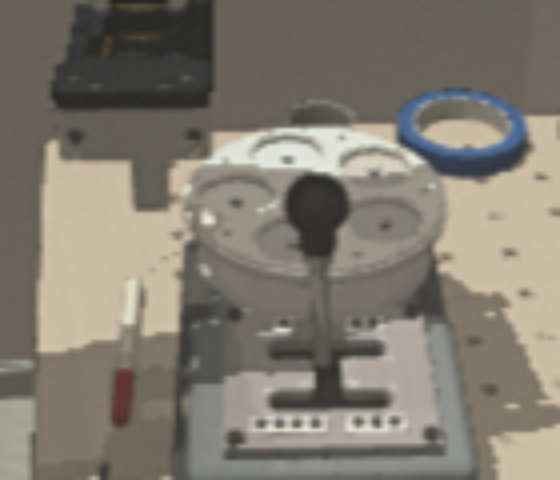

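{"name": "drive_tool", "arguments": {
  "moves": [0, 0, -10, 0, 0, 0, 0, 0, 35, 0, 0, 0, 0, 0, 0, 35, 0, 0, 0, 0, 0, 0, 19, 0, 0, 0, 0, 0, 0, 0, 8, 0, 0, 0, 0, 0, 0, 6, 0, 0, 0, 0, 0, 0, 5, 0, 0, 0, 0]
}}

```text
t: 6.65
tool_pos: [0.5179, 0.0662, 0.3366]
orientation: [-3.139, 0.126, 0.001]
force: [0.6, 1.9, 1.9]
opening: 0.0005
gripper_force: 0.9
```

Run:
```python
from h import *;from plant import robot
tool(robot);lever(robot,-.03,.24);tool(robot)
```

```text
t 6.65 tcp a,b [-0.5 71.4] tip z over plate 50.6 F [0.58 1.92 1.87] rv [-3.139e+00  1.260e-01  1.000e-03] op 0.0004944736595362824
blobs [(2.1, 233, array([318.9, 203.7])), (36.0, 691, array([320.6, 165.6]))] shift,cross [-0.029  0.169] knob [-4.4 26.  80.7]
t 6.7 tcp a,b [-0.5 70.9] tip z over plate 50.8 F [ 0.71 -0.75 -0.75] rv [ 3.139 -0.127 -0.   ] op 0.00047735319824017945
```

{"name": "drive_tool", "arguments": {
  "moves": [0, 0, 4, 0, 0, 0, 0, 0, 0, 4, 0, 0, 0, 0, 0, 0, 4, 0, 0, 0, 0, 0, 0, 4, 0, 0, 0, 0]
}}

```text
t: 7.1
tool_pos: [0.517, 0.0506, 0.3369]
orientation: [3.139, -0.125, 0.001]
force: [0.3, 0.2, 0.5]
opening: 0.0005
gripper_force: 0.7
```

Run:
```python
from h import *;from plant import robot
tool(robot);lever(robot,-.03,.15);tool(robot)
```

```text
t 7.1 tcp a,b [-0.1 55.7] tip z over plate 50.9 F [0.28 0.15 0.55] rv [ 3.139e+00 -1.250e-01  1.000e-03] op 0.0004672371907568599
blobs [(2.2, 221, array([319. , 206.5])), (43.6, 1351, array([321.5, 160.9]))] shift,cross [-0.031  0.091] knob [-4.8 14.2 82.3]
t 7.15 tcp a,b [-0.  55.2] tip z over plate 50.9 F [0.16 0.44 1.14] rv [ 3.139 -0.126  0.   ] op 0.0002900896840904251
```

{"name": "drive_tool", "arguments": {
  "moves": [0, 0, 5, 0, 0, 0, 0, 0, 0, 5, 0, 0, 0, 0, 0, 0, 5, 0, 0, 0, 0, 0, 0, 5, 0, 0, 0, 0, 0, 0, 5, 0, 0, 0, 0, 0, 0, 5, 0, 0, 0, 0, 0, 0, 5, 0, 0, 0, 0, 0, 0, 5, 0, 0, 0, 0]
}}

```text
t: 7.95
tool_pos: [0.5139, 0.0105, 0.3367]
orientation: [3.139, -0.126, -0.0]
force: [-0.3, 0.8, 1.1]
opening: 0.0003
gripper_force: 0.5
```

Run:
```python
from h import *;from plant import robot
tool(robot);lever(robot,-.03,-.15);tool(robot)
```

```text
t 7.95 tcp a,b [-0.1 15.5] tip z over plate 50.7 F [-0.3   0.85  1.13] rv [ 3.139 -0.126 -0.   ] op 0.00034853243519403286
blobs [(0.4, 232, array([319.9, 218.7])), (36.4, 895, array([324.9, 182.2]))] shift,cross [-0.032 -0.156] knob [ -4.9 -24.1  81. ]
t 8.0 tcp a,b [-0. 15.] tip z over plate 50.7 F [0.84 0.47 0.33] rv [ 3.139 -0.126 -0.   ] op 0.0003987643118262485
```

{"name": "drive_tool", "arguments": {
  "moves": [0, 0, 5, 0, 0, 0, 0, 0, 0, 5, 0, 0, 0, 0, 0, 0, 4, 0, 0, 0, 0, 0, 0, 3, 0, 0, 0, 0, 0, 0, 2, 0, 0, 0, 0, 0, 0, 1, 0, 0, 0, 0, 0, 0, 0, 0, 0, 0, 0]
}}

```text
t: 8.7
tool_pos: [0.5123, -0.0091, 0.3367]
orientation: [3.139, -0.126, -0.0]
force: [0.0, 0.2, 0.4]
opening: 0.0007
gripper_force: 0.1
```

Run:
```python
from h import *;from plant import robot
tool(robot);lever(robot,-.03,-.25);tool(robot)
```

```text
t 8.7 tcp a,b [-0.  -4.1] tip z over plate 50.7 F [0.05 0.19 0.37] rv [ 3.139 -0.126 -0.   ] op 0.0006764031400676791
blobs [(1.0, 234, array([320.7, 225.5])), (37.0, 973, array([324.9, 187.8]))] shift,cross [-0.028 -0.264] knob [ -4.2 -40.5  77.6]
t 8.75 tcp a,b [-0. -4.] tip z over plate 50.8 F [ 0.83 -0.27  0.18] rv [ 3.139 -0.126  0.   ] op 0.00038189575321432515
```

{"name": "drive_tool", "arguments": {
  "moves": [0, 0, 2, 0, 0, 0, 0, 0, 0, 1, 0, 0, 0, 0, 0, 0, 0, 0, 0, 0, 0]
}}

```text
t: 9.05
tool_pos: [0.5121, -0.0121, 0.3367]
orientation: [3.139, -0.126, 0.0]
force: [0.4, 0.7, -0.1]
opening: 0.0005
gripper_force: 0.3
```

{"name": "drive_tool", "arguments": {
  "moves": [0, 0, -15, 0, 0, 0, 0, 0, -25, -10, 0, 0, 0, 0, 0, -30, 0, 0, 0, 0, 0, 0, -5, 20, 0, 0, 0, 0, 0, 0, 25, 0, 0, 0, 0, 0, 0, 14, 0, 0, 0, 0, 0, 0, 0, 0, 0, 0, 0]
}}

```text
t: 9.75
tool_pos: [0.4496, -0.0415, 0.337]
orientation: [3.139, -0.128, 0.001]
force: [-0.0, -0.0, -0.3]
opening: 0.0007
gripper_force: 0.0
```

Run:
```python
from h import *;from plant import robot
tool(robot);lever(robot,-.03,-.27,"g");tool(robot)
import cv2
a=cv2.imread("pics/g.png")[150:270,240:380];cv2.imwrite("pics/g_z.png",cv2.resize(a,None,fx=4,fy=4))
```

```text
t 9.75 tcp a,b [-60.1 -41.4] tip z over plate 51.0 F [-0.01 -0.   -0.26] rv [ 3.139e+00 -1.280e-01  1.000e-03] op 0.0007050444177525421
blobs [(0.4, 240, array([320.7, 226.3])), (39.9, 1191, array([288.8, 201.7]))] shift,cross [-0.029 -0.276] knob [ -4.3 -42.2  77.1]
t 9.8 tcp a,b [-60.  -40.8] tip z over plate 50.9 F [-0.69  0.39  0.21] rv [-3.139e+00  1.280e-01 -1.000e-03] op 0.00016535761183958543
```

View pics/g_z.png

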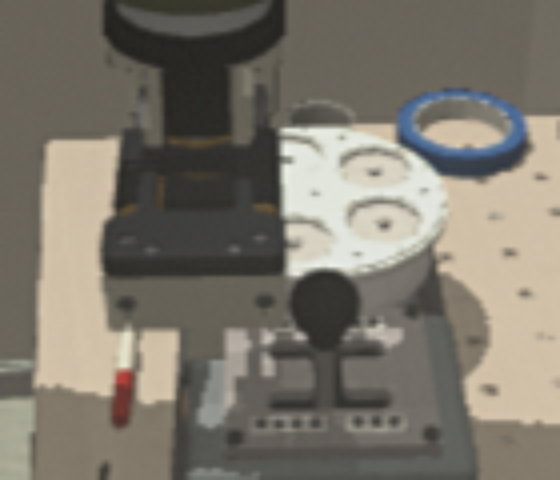

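{"name": "drive_tool", "arguments": {
  "moves": [0, 20, 0, 0, 0, 0, 0, 0, 12, 0, 0, 0, 0, 0, 0, 5, 0, 0, 0, 0, 0, 0, 5, 0, 0, 0, 0, 0, 0, 5, 0, 0, 0, 0, 0, 0, 5, 0, 0, 0, 0, 0]
}}

```text
t: 10.4
tool_pos: [0.5013, -0.0449, 0.3366]
orientation: [-3.139, 0.125, 0.002]
force: [-4.4, 0.1, 2.5]
opening: 0.0006
gripper_force: 2.3
```

Run:
```python
from h import *;from plant import robot
tool(robot);lever(robot,.1,-.27);tool(robot)
```

```text
t 10.4 tcp a,b [ -8.2 -40.7] tip z over plate 50.6 F [-4.45  0.11  2.51] rv [-3.139e+00  1.250e-01  2.000e-03] op 0.0006472582723502079
blobs [(26.3, 1203, array([320.8, 201.7])), (53.7, 235, array([349.5, 276.3]))] shift,cross [-0.     0.232] knob [-0.1 35.7 78.8]
t 10.45 tcp a,b [ -7.8 -40.8] tip z over plate 50.7 F [-5.01  1.58  1.58] rv [-3.139e+00  1.260e-01  1.000e-03] op 0.00020937352192010333
```

{"name": "drive_tool", "arguments": {
  "moves": [0, 3, 0, 0, 0, 0, 0, 0, 3, 0, 0, 0, 0, 0, 0, 0, 0, 0, 0, 0, 0]
}}

```text
t: 10.75
tool_pos: [0.5075, -0.0457, 0.3366]
orientation: [-3.139, 0.126, 0.0]
force: [-1.3, 0.8, 0.1]
opening: 0.001
gripper_force: 0.9
```

{"name": "drive_tool", "arguments": {
  "moves": [0, 4, 0, 0, 0, 0, 0, 0, 0, 0, 0, 0, 0, 0]
}}

```text
t: 10.95
tool_pos: [0.5118, -0.0461, 0.3368]
orientation: [3.139, -0.126, 0.002]
force: [-0.4, 0.3, 0.8]
opening: 0.0004
gripper_force: 0.0
```

{"name": "drive_tool", "arguments": {
  "moves": [0, 5, 0, 0, 0, 0, 0, 0, 5, 0, 0, 0, 0, 0, 0, 4, 0, 0, 0, 0, 0, 0, 0, 0, 0, 0, 0, 0]
}}

```text
t: 11.35
tool_pos: [0.5259, -0.0473, 0.3368]
orientation: [3.139, -0.126, 0.001]
force: [-0.7, 0.1, -0.2]
opening: 0.0004
gripper_force: 0.0
```

{"name": "drive_tool", "arguments": {
  "moves": [0, 3, 0, 0, 0, 0, 0, 0, 3, 0, 0, 0, 0, 0, 0, 0, 0, 0, 0, 0, 0]
}}

```text
t: 11.65
tool_pos: [0.5316, -0.0477, 0.3367]
orientation: [3.139, -0.126, 0.0]
force: [-0.2, -0.9, 0.6]
opening: 0.0002
gripper_force: 0.1
```

Run:
```python
from h import *;from plant import robot
tool(robot);lever(robot,.3,-.27)
```

```text
t 11.65 tcp a,b [ 22.2 -41.1] tip z over plate 50.7 F [-0.22 -0.94  0.56] rv [ 3.139 -0.126  0.   ] op 0.00021187934970270055
blobs [(7.2, 57, array([344., 235.])), (28.4, 1213, array([338.6, 200.8]))] shift,cross [ 0.271 -0.375] knob [ 38.6 -56.7  67. ]
```

{"name": "drive_tool", "arguments": {
  "moves": [0, 3, 0, 0, 0, 0, 0, 0, 0, 0, 0, 0, 0, 0]
}}

```text
t: 11.9
tool_pos: [0.5345, -0.0479, 0.3368]
orientation: [-3.139, 0.126, -0.0]
force: [-0.4, 0.9, 0.5]
opening: 0.0006
gripper_force: 0.1
```

{"name": "drive_tool", "arguments": {
  "moves": [0, 2, 0, 0, 0, 0, 0, 0, 0, 0, 0, 0, 0, 0]
}}

```text
t: 12.1
tool_pos: [0.5364, -0.0481, 0.3367]
orientation: [3.139, -0.126, -0.0]
force: [-0.5, 1.2, -0.2]
opening: 0.0003
gripper_force: 0.2
```

TCP is at a ≈ 27 with no stop felt yet, so I'll keep advancing in small steps.

{"name": "drive_tool", "arguments": {
  "moves": [0, 1.5, 0, 0, 0, 0, 0, 0, 0, 0, 0, 0, 0, 0]
}}

```text
t: 12.3
tool_pos: [0.5376, -0.0482, 0.3365]
orientation: [-3.139, 0.126, 0.002]
force: [-3.1, 0.2, 0.2]
opening: 0.0004
gripper_force: 1.5
```

{"name": "drive_tool", "arguments": {
  "moves": [0, 1.5, 0, 0, 0, 0, 0, 0, 0, 0, 0, 0, 0, 0]
}}

```text
t: 12.5
tool_pos: [0.5387, -0.0483, 0.3363]
orientation: [-3.139, 0.126, 0.004]
force: [-7.9, 0.6, 1.0]
opening: 0.0004
gripper_force: 3.5
```

End stop reached at about 8 N, so the lever is home. Now I'll retract and check.

{"name": "drive_tool", "arguments": {
  "moves": [0, -15, 0, 0, 0, 0, 0, 0, -40, 0, 0, 0, 0, 0, 0, -45, 0, 0, 0, 0, 0, 0, -20, 10, -30, 0, 0, 0, 0, 0, 40, -20, 0, 0, 0, 0, 0, 45, 0, 0, 0, 0, 0, 0, 45, 0, 0, 0, 0, 0, 0, 45, 0, 0, 0, 0]
}}

```text
t: 13.3
tool_pos: [0.4046, -0.2249, 0.3878]
orientation: [3.138, -0.125, 0.004]
force: [0.9, 0.6, 0.2]
opening: 0.0003
gripper_force: 0.0
```

{"name": "drive_tool", "arguments": {
  "moves": [0, 0, 45, 0, 0, 0, 0, 0, 0, 45, 0, 0, 0, 0, 0, 0, 40, 0, 0, 0, 0, 0, 0, 0, 0, 0, 0, 0]
}}

```text
t: 13.7
tool_pos: [0.3935, -0.3568, 0.3867]
orientation: [3.137, -0.132, 0.0]
force: [0.8, 0.9, -0.4]
opening: 0.0006
gripper_force: 0.0
```

Run:
```python
from h import *;from plant import robot
tool(robot);lever(robot,.33,-.27,"h")
c=robot.read_camera("top")["color"][:,:,::-1]
import cv2
a=cv2.imread("pics/h.png")[140:340,230:380]
b=c[150:290,230:430]
cv2.imwrite("pics/h_z.png",np.hstack([cv2.resize(a,(315,420)),cv2.resize(b,(480,420))]))
```

```text
t 13.7 tcp a,b [ -91.1 -360.1] tip z over plate 100.7 F [ 0.8   0.88 -0.42] rv [ 3.137 -0.132  0.   ] op 0.0005612554742591225
blobs [(3.1, 177, array([350.4, 231.1])), (75.3, 198, array([295.1, 175.5]))] shift,cross [ 0.358 -0.298] knob [ 51.9 -45.5  66.8]
```

View pics/h_z.png

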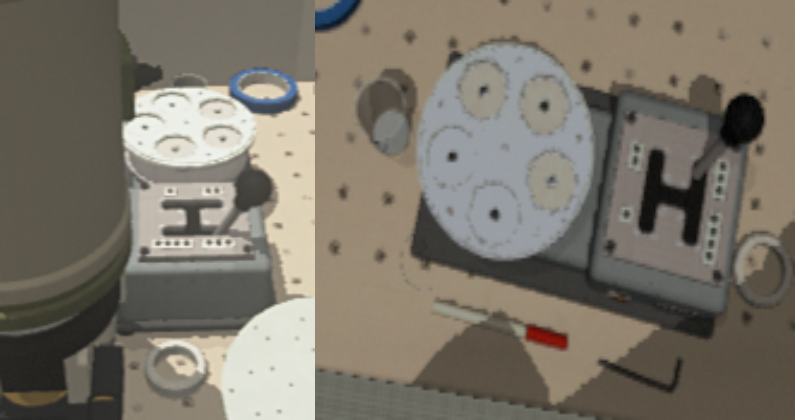

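The lever is home in the far right slot beside three pips (shift about 0.35). The carrier and the small things are undisturbed.

```bash
python3 -c "
from plant import robot
print(robot.close_job())"
```

```text
the job is handed in; nothing more can be done
None
```

The lever is fully home in third speed (far right slot, three-pip plate), pushed there with closed fingertips through neutral; the hand is clear, the carrier and the small things look undisturbed, and the job was handed in at about 14 s.

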